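Filter changer to the third click

ROBOT

A 6-joint arm with a two-finger parallel gripper is mounted at the origin on the work surface. World frame = base frame: x ahead of the robot, y to its left, z up, the work surface at z = 0. Lengths are in m, angles in rad, forces in N, time in s.
With the tool pointing down it reaches from about 0.35 to 0.775 m from the base axis. Payload 7.3 kg.
Tool frame: the origin (TCP) lies at the centre of the arm's flange, where the gripper is bolted on; the fingertips stand 178 mm ahead of it and the grasp point (between the pads) lies 159 mm ahead of it; x points along the fingers, y is the direction in which the jaws open and shut, and the axes are right-handed (so a half turn about x gives the same grasp; the last joint's range is limited). The gripper opens to 92 mm and grips with 3 to 60 N. Pads are 19 mm wide; open, the fingers measure 130 mm over their backs; the gripper's body (75 mm by 190 mm) begins 47 mm behind the grasp point.
Start: joints at [-1.279, 0.342, 1.524, -0, 1.275, -0.146], TCP at [0.223, -0.475, 0.405] pointing down, gripper open.
Joint ranges: [-2.53, 2.53], [-0.77, 2.02], [0.04, 2.7], [-1, 4.14], [0.28, 2.66], [-3.11, 3.11]. Speed limits (rad/s): [2.57, 2.57, 3.14, 3.14, 3.14, 3.14].

INTERFACE

Orientations are given as [roll, pitch, yaw] about the fixed x, y, z axes, in that order (R = Rz(yaw) Ry(pitch) Rx(roll)).
In Python, from cell import readout, cams, workorder gives the robot as it stands.
- The arm moves only by the shell command python3 -m inch 'ROWS' [FORCE]. ROWS is text: rows parted by semicolons, each of 5 numbers parted by spaces: the shift along the world's x, y, z in mm, then the turn about the world's z in rad, then the opening, from 0 (shut) to 1 (fully open). A call has 1 to 8 rows; each row shifts and turns the commanded pose from where the row before left it; what a row does not reach is not made up. A row lasts 1/12 s, in which the tool goes at most 41.7 mm and 7.16 degrees, less where a joint would pass 70% of its speed; a pose out of reach is approached as far as the arm can. A call is refused whole if a number of a shift passes 41.7 or a number of a turn 0.125, either way. A call with a gripper value outside its range is refused whole. The fingers move at their own pace and stop on an object; FORCE is the grip in N (left out, the last holds). Time passes only in rows, so rows that do not move let the fingers close. It gives the time, the measured TCP pose, the force and the opening at its end, in the units of the state.
- readout.observe(): the state, without advancing time (a new reading comes with each control period).
- cams.read_camera(name): name is "side" or "top" or "wrist"; returns a dict with "color" (420x560x3 uint8, red, green, blue), "fx", "fy", "cx", "cy" (pixels), "world_to_cam" (4x4, takes a point from world to camera coordinates); the wrist camera has in their place "T_tool_cam" (4x4, takes a point from camera to tool coordinates, whose origin is the TCP and whose axes are the tool frame's). Camera axes: x right, y down, z forward; pixel columns grow to the right and rows downward; lengths in m; the calibration is good to about 2 mm. A picture is of the moment at which its call begins: read the wrist's pose just before it. There is no depth.
- workorder.hand_in(): hands the job in, once; it reports no verdict.
The state is a dict: "time": time; "qpos": joint angles; "qvel": joint speeds; "joint_efforts": joint torques, N m; "tool_pos": TCP position; "tool_rot": TCP orientation; "contact_force": force on the tool from outside, world axes, zero at the start; "torque": the same for the moment, N m; "opening": finger opening in m.
Only numpy, scipy, OpenCV 4.12 (cv2) and the standard library are available. Lean on these libraries where they do the work, as an engineer would, in place of code of your own. Each camera call takes 0.05 s, during which the arm holds its last target.

TASK

The light source's filter changer is parked at its home notch. Push its lever along the slot with a fingertip, feeling the clicks, and leave it sitting in the third click from home without running past it or squeezing it; then press the shutter button on the same box fully down and let it come back up. Leave the dishes, the forceps and everything else standing where they are.

Things in the scene. Friction and masses are not known exactly. Their poses are not given: they have to be found in the camera images.
- lightbox: Cream box with rubber feet, 150 mm (its x) by 250 mm (its y) by 60 mm high, fixed. Origin at the centre of its underside, axes along its sides; +x faces away from the robot, yawed up to 0.35 rad. Its flat top carries the lever's slot (along y, 15 mm to the +x side of the middle), the shutter button on the near side and a small dish at the far corner of the +y end.
- lever (a joint): Travel of the filter lever along the slot, m, growing towards the box's +y. 0 = home notch, where it starts; clicks at 18, 36, 54 (the third), 72, 90 mm; stops at -2 and 92 mm. The row's place in the slot varies by 8 mm either way. Leaving a notch it resists with up to 4 N, most 4.5 mm out; past half-way (9 mm) it jumps ahead into the next notch, rests there within 1 mm, and the push drops to nothing.
- lever_tab (a point): Centre of the lever's black tab: 24 mm across the slot (box x), 12 mm along it (box y), 26 mm high, on a 7 mm steel stem standing in the slot. It lies 25 mm above the box's top; the tab's underside is 12 mm and its upper face 38 mm above the top. It moves with the lever and is pushed on its -y side, not pinched.
- shutter (a joint): Travel of the round grey shutter button on the box's top, m: 0 = up, 0.006 = fully down; a spring pushes it back (about 5 N fully down).
- shutter_top (a point): Centre of the shutter button's flat upper face: 26 mm across, 18 mm above the box's top, in a metal collar 42 mm across and 12 mm high; 45 mm nearer the robot than the box's middle and 30 mm towards its +y end. Pressed straight down.
- lid_dish_mid (a point): Middle of the round clear dish (60 mm across, 14 mm high, loose) lying on the box's top at the far corner of its +y end.
- gold_block_mid (a point): Middle of the gold-coloured metal block (90 x 90 x 30 mm, loose) beside the box's +y end.
- dish_mid (a point): Middle of the second round clear dish (60 mm across, 14 mm high, loose), on the gold block.
- forceps_mid (a point): Middle of the steel forceps (125 mm long, 8 mm high, loose) lying on the bench in front of the box.
- rack_mid (a point): Point 30 mm up in the middle of the white tube rack (130 x 90 mm, 116 mm high with its capped tubes, loose) beyond the box's -y end.
- reagent_mid (a point): Middle of the small jar (48 mm across, 85 mm high, loose) behind the box.
- tip_box_mid (a point): Middle of the grey and white pipette-tip box with rows of dark holes in its top (85 x 120 x 45 mm, loose) behind the box, towards its +y end.

How it is judged:
On the way, in this order (a step that is already met when the one before it is completed fails the run):
1. the lever sits still in the third notch (value of joint lever between 0.05 and 0.058 m and velocity of joint lever between -0.01 and 0.01 m/s), for 0.2 s.
2. the shutter button is pressed down, the lever still in the third notch (value of joint lever between 0.05 and 0.058 m and value of joint shutter above 0.0045 m).
At the end, for the whole second after the job is handed in: The lever rests in the third notch (54 mm, within 4 mm), the shutter button has been pressed (at least 4.5 mm) after that and is up again, and no loose thing is more than 20 mm from where it started (value of joint lever between 0.05 and 0.058 m and velocity of joint lever between -0.005 and 0.005 m/s and value of joint shutter below 0.0015 m and distance of each of lid_dish_mid, dish_mid, gold_block_mid, forceps_mid, rack_mid, reagent_mid, tip_box_mid from where it was at the start of the episode below 0.02 m); the robot touches nothing.
It fails at once if the lever runs past the third notch towards the fourth (beyond 65 mm) (value of joint lever above 0.065 m).
It fails at once if the shutter button is pressed (over 3 mm) while the lever is not in the third notch (value of joint shutter above 0.003 m and not (value of joint lever between 0.05 and 0.058 m)).
It fails at once if the lever's tab is squeezed or forced (over 25 N) (contact force between the fingers and lever above 25 N).
It fails at once if a bystander is shoved or lifted (over 20 mm) (distance of any of lid_dish_mid, dish_mid, gold_block_mid, forceps_mid, rack_mid, reagent_mid, tip_box_mid from where it was at the start of the episode above 0.02 m).
It also fails if it takes over 72 s, if anything falls off the work surface, if the arm or the gripper's body presses on something with over 40 N, if the wrist force passes 120 N, or if a joint passes its speed limit or range.

## Working session

There is one attempt and no reset: what is moved stays moved. The work goes in short steps, Python scripts to look and compute and a shell command to move; the robot and the scene stay as the last step left them, time stands still between calls to the robot, and variables do not carry over. Pictures are saved under pics/ and viewed, and the job is handed in when it is done.

```bash
mkdir -p pics; ls; python3 - <<'E'
from cell import readout,cams
import cv2
s=readout.observe();print(s)
for n in["side","top","wrist"]:
    c=cams.read_camera(n);cv2.imwrite(f"pics/{n}0.png",c["color"][:,:,::-1])
    print(n,{k:v for k,v in c.items() if k!="color"})
E
```

```text
pics
{'time': 0.0, 'qpos': array([-1.27897583e+00,  3.42727055e-01,  1.52503003e+00, -1.27056173e-05,
        1.27535850e+00, -1.46046102e-01]), 'qvel': array([-0.00096823,  0.00100793,  0.00082375, -0.00023152, -0.00032107,
       -0.00045137]), 'joint_efforts': array([-9.74494251e-04, -4.31253290e+01, -2.44216543e+01,  7.16197933e-02,
        5.59253432e-02, -1.10830288e-04]), 'tool_pos': array([ 0.22256234, -0.47534335,  0.40403795]), 'tool_rot': array([-1.70886492,  1.56927334,  1.87059803]), 'contact_force': array([-0.36682424, -0.91929547, -0.48547683]), 'torque': array([-0.02671747,  0.03420976,  0.01313256]), 'opening': 0.0912735825014068}
side {'fx': 483.55192826791193, 'fy': 483.55192826791193, 'cx': 278.8792783924643, 'cy': 204.30823251104044, 'world_to_cam': array([[ 0.87006516, -0.49267444, -0.01607842, -0.52763041],
       [-0.39635288, -0.67982364, -0.61704474,  0.28737682],
       [ 0.29307168,  0.54324186, -0.7867638 ,  0.91737577],
       [ 0.        ,  0.        ,  0.        ,  1.        ]])}
top {'fx': 428.41622110963374, 'fy': 428.41622110963374, 'cx': 287.7997987839526, 'cy': 207.44442989630065, 'world_to_cam': array([[-0.02227901, -0.9997396 ,  0.00493772,  0.02706471],
       [-0.97605981,  0.02068193, -0.21651676,  0.59053229],
       [ 0.21635826, -0.00964329, -0.97626641,  0.83621033],
       [ 0.        ,  0.        ,  0.        ,  1.        ]])}
wrist {'fx': 313.79505544844534, 'fy': 313.79505544844534, 'cx': 283.9311024214457, 'cy': 217.56085310342107, 'T_tool_cam': array([[ 1.76768740e-04, -2.56599789e-01,  9.66517727e-01,
         1.91938246e-02],
       [ 9.99999661e-01, -7.32095404e-04, -3.77255580e-04,
        -6.93392434e-04],
       [ 8.04386888e-04,  9.66517466e-01,  2.56599573e-01,
        -6.89896312e-02],
       [ 0.00000000e+00,  0.00000000e+00,  0.00000000e+00,
         1.00000000e+00]])}
```

View pics/side0.png

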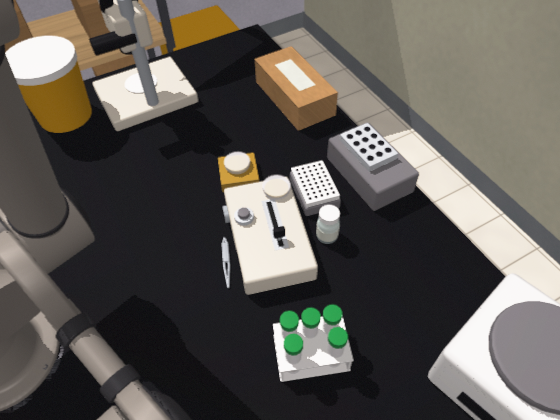

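View pics/top0.png

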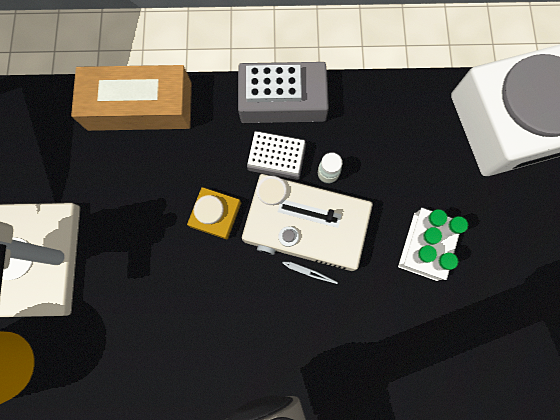

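View pics/wrist0.png

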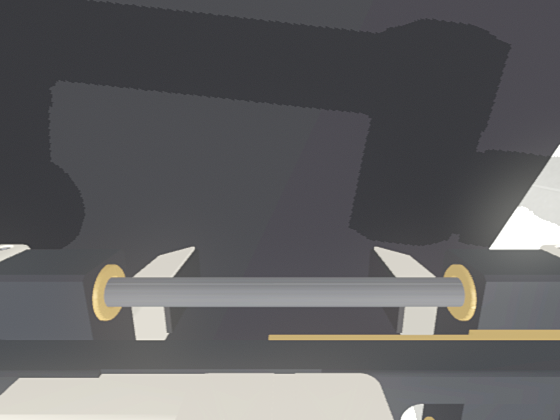

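```bash
python3 - <<'E'
import cv2
a=cv2.imread("pics/top0.png")[160:300,170:390];cv2.imwrite("pics/top0z.png",cv2.resize(a,(792,504),interpolation=cv2.INTER_CUBIC))
a=cv2.imread("pics/side0.png")[140:300,200:360];cv2.imwrite("pics/side0z.png",cv2.resize(a,(600,600),interpolation=cv2.INTER_CUBIC))
E
```

```text
(no output)
```

View pics/top0z.png

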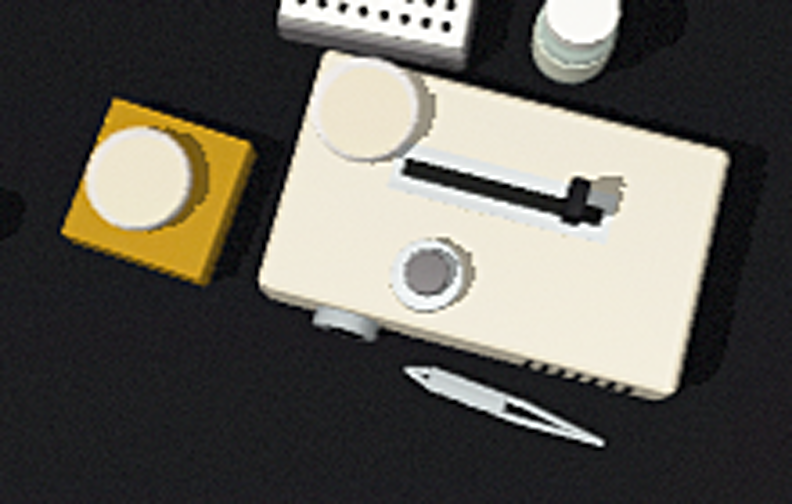

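View pics/side0z.png

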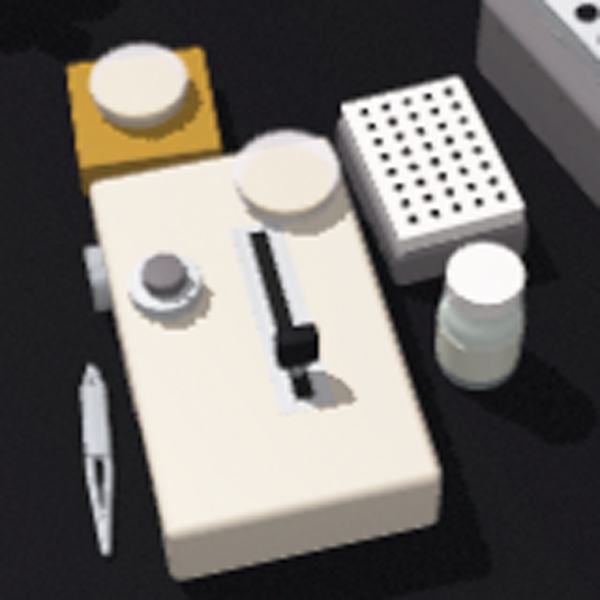

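```bash
cat >h.py <<'E'
import numpy as np
K={"side":(483.55192826791193,278.8792783924643,204.30823251104044,np.array([[ 0.87006516,-0.49267444,-0.01607842,-0.52763041],[-0.39635288,-0.67982364,-0.61704474,0.28737682],[0.29307168,0.54324186,-0.7867638,0.91737577]])),
"top":(428.41622110963374,287.7997987839526,207.44442989630065,np.array([[-0.02227901,-0.9997396,0.00493772,0.02706471],[-0.97605981,0.02068193,-0.21651676,0.59053229],[0.21635826,-0.00964329,-0.97626641,0.83621033]]))}
Z={"top":(170,160,3.6),"side":(200,140,3.75)}
def unz(n,p):
    a=Z[n];return ((p[0]+.5)/a[2]-.5+a[0],(p[1]+.5)/a[2]-.5+a[1])
def ray(n,p):
    f,cx,cy,M=K[n];R=M[:,:3];return -R.T@M[:,3],R.T@np.array([(p[0]-cx)/f,(p[1]-cy)/f,1])
def plane(n,p,z):
    o,d=ray(n,p);return o+d*(z-o[2])/d[2]
def tri(p,q):
    A=[];b=[]
    for n,u in(("top",p),("side",q)):
        o,d=ray(n,u);d=d/np.linalg.norm(d);P=np.eye(3)-np.outer(d,d);A.append(P);b.append(P@o)
    return np.linalg.lstsq(np.vstack(A),np.hstack(b),rcond=None)[0]
def proj(n,X):
    f,cx,cy,M=K[n];c=M[:,:3]@X+M[:,3];return np.array([f*c[0]/c[2]+cx,f*c[1]/c[2]+cy])
E
python3 - <<'E'
from h import *
T=lambda p,z:plane("top",unz("top",p),z)
S=lambda p,z:plane("side",unz("side",p),z)
np.set_printoptions(precision=4,suppress=True)
for nm,t,s,z in [("FL",(325,52),(332,140),.06),("FR",(730,152),(440,465),.06),("NL",(262,290),(92,185),.06),("NR",(668,390),(166,545),.06),("btn",(431,270),(165,272),.078),("slot+",(405,166),(260,235),.06),("slot-",(602,217),(303,392),.06)]:
    print(nm,T(t,z),S(s,z),"tri",tri(unz("top",t),unz("side",s)))
nl,nr,fl,fr=[T(p,.06)for p in((262,290),(668,390),(325,52),(730,152))]
print(np.linalg.norm(nl-nr),np.linalg.norm(fl-fr),np.linalg.norm(nl-fl),np.linalg.norm(nr-fr))
v=fl-fr;print("yaw",np.arctan2(-v[0],v[1])); v=nl-nr;print("yaw",np.arctan2(-v[0],v[1]))
E
```

```text
FL [0.6667 0.0725 0.06  ] [0.6709 0.0689 0.06  ] tri [0.6705 0.0724 0.0554]
FR [ 0.6003 -0.1656  0.06  ] [ 0.6051 -0.1581  0.06  ] tri [ 0.5993 -0.1635  0.0714]
NL [0.5243 0.11   0.06  ] [0.529  0.1105 0.06  ] tri [0.5263 0.1095 0.0614]
NR [ 0.4619 -0.1212  0.06  ] [ 0.4574 -0.1278  0.06  ] tri [ 0.461  -0.1226  0.0497]
btn [0.5311 0.0124 0.078 ] [0.5321 0.0173 0.078 ] tri [0.5301 0.0125 0.0847]
slot+ [0.5959 0.0261 0.06  ] [0.5975 0.0264 0.06  ] tri [0.5965 0.0259 0.0606]
slot- [ 0.563  -0.0883  0.06  ] [ 0.5651 -0.0814  0.06  ] tri [ 0.5615 -0.0871  0.0699]
0.23945924252171635 0.24718372762548613 0.14726104471619814 0.14534809105879887
yaw -0.2719647221002227
yaw -0.2635875594996038
```

```bash
python3 - <<'E'
from h import *
from scipy.spatial.transform import Rotation as R
import cv2
np.set_printoptions(precision=4,suppress=True)
print(R.from_euler("xyz",[-1.70886492,1.56927334,1.87059803]).as_matrix())
c=np.array([.5633,-.0261,.06]);w=-.27
ex=np.array([np.cos(w),np.sin(w),0]);ey=np.array([-np.sin(w),np.cos(w),0])
for n in("top","side"):
    im=cv2.imread(f"pics/{n}0.png").astype(int)
    g=im.max(2)
    # dark pixels near slot
    H,W=g.shape;m=np.zeros((H,W),np.uint8)
    for v,u in np.argwhere(g<60):
        P=plane(n,(u,v),.098)-c
        a,b=P@ex,P@ey
        Q=plane(n,(u,v),.06)-c
        if -.02<Q@ex<.06 and -.08<Q@ey<.075: m[v,u]=255
    k,l,st,_=cv2.connectedComponentsWithStats(m)
    print(n,st[1:])
    for v in range(H):
        us=np.where(m[v])[0]
        if len(us):print(v,us.min(),us.max(),len(us))
E
```

```text
[[-0.0004  0.424  -0.9057]
 [ 0.0015 -0.9057 -0.424 ]
 [-1.     -0.0015 -0.0002]]
top [[282 204  55  18 287]]
204 283 284 2
205 283 288 6
206 283 291 9
207 282 295 14
208 283 299 17
209 286 330 19
210 291 333 22
211 294 333 23
212 298 333 24
213 302 332 21
214 306 332 22
215 310 332 23
216 313 332 20
217 317 334 18
218 321 336 16
219 325 336 12
220 326 336 11
221 327 335 8
side [[267 202  18  36 201]
 [278 239   5   7  24]]
202 268 270 3
203 267 270 4
204 268 270 3
205 268 271 4
206 268 271 4
207 269 271 3
208 269 271 3
209 269 272 4
210 269 272 4
211 270 272 3
212 270 273 4
213 270 273 4
214 271 273 3
215 271 273 3
216 271 274 4
217 271 274 4
218 272 274 3
219 272 275 4
220 272 275 4
221 273 275 3
222 273 276 4
223 273 276 4
224 273 276 4
225 274 276 3
226 274 277 4
227 274 283 10
228 274 283 10
229 274 284 11
230 274 284 11
231 274 284 11
232 274 284 11
233 274 284 11
234 274 284 11
235 274 284 11
236 275 282 8
237 275 280 6
239 281 281 1
240 280 281 2
241 278 281 4
242 278 282 5
243 279 282 4
244 279 282 4
245 279 282 4
```

```bash
python3 - <<'E'
from h import *
np.set_printoptions(precision=4,suppress=True)
c=np.array([.5633,-.0261,.06]);w=-.27
ex=np.array([np.cos(w),np.sin(w),0]);ey=np.array([-np.sin(w),np.cos(w),0])
print(ex,ey)
for p,q in(((329.7,215.2),(279.2,232)),):
  for P in(tri(p,q),plane("top",p,.085),plane("side",q,.085)):print(P,(P-c)@ex,(P-c)@ey)
for l in(-.05,-.045,-.04,-.035,-.03):
  # project tab box corners for check
  for n in("top","side"):
    pr=np.array([proj(n,c+ex*(.015+i*.012)+ey*(l+j*.006)+np.array([0,0,.025+k*.013]))for i in(-1,1)for j in(-1,1)for k in(-1,1)])
    print(l,n,pr.min(0),pr.max(0))
E
```

```text
[ 0.9638 -0.2667  0.    ] [0.2667 0.9638 0.    ]
[ 0.5683 -0.0707  0.0877] 0.01670525278613878 -0.04169866949403076
[ 0.5684 -0.071   0.085 ] 0.01687486272769944 -0.041875322246736034
[ 0.5696 -0.0691  0.085 ] 0.017562256931488402 -0.03973571029952002
-0.05 top [328.5638 209.4177] [338.2813 224.4721]
-0.05 side [272.5419 228.9979] [285.7565 243.5699]
-0.045 top [326.2109 208.8228] [335.8689 223.8863]
-0.045 side [271.9554 227.0276] [285.1394 241.5748]
-0.04 top [323.8593 208.2282] [333.4578 223.3009]
-0.04 side [271.3725 225.0695] [284.5261 239.592 ]
-0.035 top [321.509 207.634] [331.0481 222.7158]
-0.035 side [270.7932 223.1235] [283.9165 237.6213]
-0.03 top [319.1599 207.0401] [328.6397 222.131 ]
-0.03 side [270.2174 221.1893] [283.3106 235.6625]
```

```bash
python3 -m inch '10 12 0 0.03 0;21 23 0 0.054 0;21 23 0 0.054 0;21 23 0 0.054 0;21 23 0 0.054 0;21 23 0 0.054 0;21 23 0 0.054 0;21 23 0 0.054 0' 10
```

```text
time: 0.82
tool_pos: [0.3803, -0.3012, 0.4046]
tool_rot: [-1.727, 1.57, 2.263]
contact_force: [1.1, -0.2, -0.3]
opening: 0.0429
```

```bash
python3 -m inch '21 23 0 0.054 0;21 23 0 0.054 0;21 23 0 0.054 0;21 23 0 0.054 0;21 23 0 0.054 0;21 23 0 0.054 0;21 23 0 0.054 0;21 23 0 0.054 0'; python3 -m inch '11 14 0 0.02 0;0 0 0 0 0;0 0 0 0 0;0 0 0 0 0'
```

```text
time: 1.48
tool_pos: [0.5484, -0.1171, 0.4045]
tool_rot: [-1.437, 1.57, 2.985]
contact_force: [0.3, -0.4, 0.2]
opening: 0.0005
time: 1.82
tool_pos: [0.5582, -0.1049, 0.4044]
tool_rot: [-1.091, 1.57, -2.935]
contact_force: [-0.7, -1.1, -0.9]
opening: 0.0007
```

```bash
python3 - <<'E'
from cell import readout,cams
import cv2
from scipy.spatial.transform import Rotation as R
s=readout.observe();print(s["time"],s["qpos"],s["tool_pos"],s["contact_force"],s["opening"]);print(R.from_euler("xyz",s["tool_rot"]).as_matrix().round(4))
for n in["top","wrist"]:
    c=cams.read_camera(n);cv2.imwrite(f"pics/{n}1.png",c["color"][:,:,::-1])
E
```

```text
1.8167 [-3.20608351e-01  4.21574078e-01  1.40287823e+00 -4.87735241e-04
  1.31795135e+00 -4.69319630e-02] [ 0.55818417 -0.10492089  0.40442856] [-0.70658451 -1.0811588  -0.89293544] 0.0006641599791583426
[[-9.000e-04  9.628e-01 -2.702e-01]
 [-2.000e-04 -2.702e-01 -9.628e-01]
 [-1.000e+00 -8.000e-04  4.000e-04]]
```

View pics/wrist1.png

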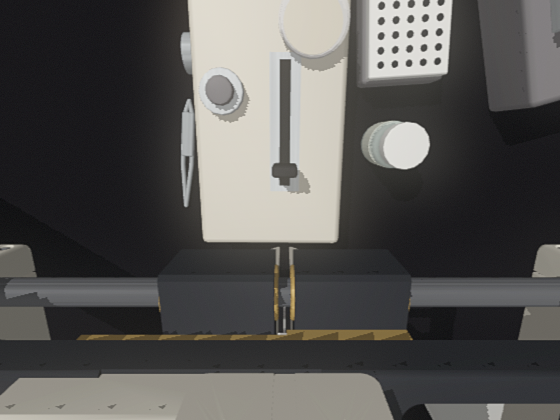

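View pics/top1.png

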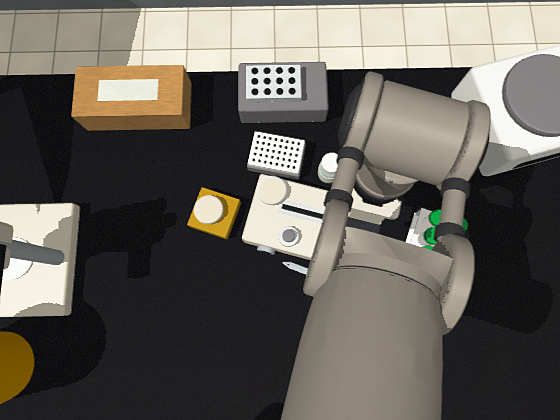

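```bash
cat >>h.py <<'E'
from scipy.spatial.transform import Rotation as Rt
TC=np.array([[1.76768740e-04,-2.56599789e-01,9.66517727e-01,1.91938246e-02],[9.99999661e-01,-7.32095404e-04,-3.77255580e-04,-6.93392434e-04],[8.04386888e-04,9.66517466e-01,2.56599573e-01,-6.89896312e-02],[0,0,0,1]])
def wray(s,p):
    T=np.eye(4);T[:3,:3]=Rt.from_euler("xyz",s["tool_rot"]).as_matrix();T[:3,3]=s["tool_pos"];M=T@TC
    f=313.79505544844534
    return M[:3,3],M[:3,:3]@np.array([(p[0]-283.9311024214457)/f,(p[1]-217.56085310342107)/f,1])
def wplane(s,p,z):
    o,d=wray(s,p);return o+d*(z-o[2])/d[2]
def wproj(s,X):
    T=np.eye(4);T[:3,:3]=Rt.from_euler("xyz",s["tool_rot"]).as_matrix();T[:3,3]=s["tool_pos"];M=np.linalg.inv(T@TC)
    c=M[:3,:3]@X+M[:3,3];f=313.79505544844534
    return f*c[:2]/c[2]+np.array([283.9311024214457,217.56085310342107])
C=np.array([.5633,-.0261,.06]);w=-.27
EX=np.array([np.cos(w),np.sin(w),0]);EY=np.array([-np.sin(w),np.cos(w),0])
E
python3 - <<'E'
import cv2
a=cv2.imread("pics/wrist1.png")[40:250,180:360];cv2.imwrite("pics/wrist1z.png",cv2.resize(a,(514,600),interpolation=cv2.INTER_CUBIC))
from h import *
from cell import readout
s=readout.observe();np.set_printoptions(precision=4,suppress=True)
for nm,p,z in(("slot+",(285,60),.06),("slot-",(285,188),.06),("btn",(219,89),.078),("NR",(203,242),.06),("FR",(339,241),.06),("tabtop",(285,167),.098)):
    P=wplane(s,p,z);print(nm,P,(P-C)@EX,(P-C)@EY)
E
```

```text
slot+ [0.5954 0.0262 0.06  ] 0.01694675274463574 0.05900179848388757
slot- [ 0.5622 -0.0915  0.06  ] 0.016387452319362922 -0.06336017840640427
btn [0.5297 0.0158 0.078 ] -0.04359196949496955 0.031371874809761495
NR [ 0.4595 -0.1246  0.06  ] -0.07377397115522388 -0.12263076112466809
FR [ 0.6032 -0.164   0.06  ] 0.0752526025600938 -0.12226474008399431
tabtop [ 0.569  -0.0668  0.098 ] 0.01639445111772632 -0.0377257364066733
```

View pics/wrist1z.png

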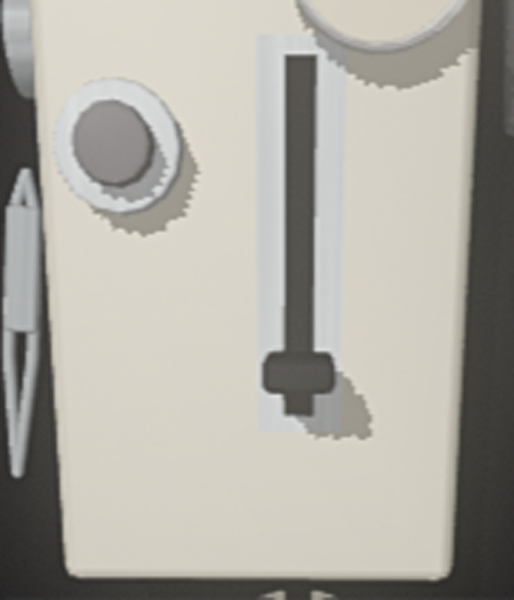

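```bash
python3 - <<'E'
from h import *
from cell import readout
s=readout.observe()
import cv2
g=cv2.imread("pics/wrist1.png").max(2);print(g[155:195,279].tolist(),g[155:195,285].tolist())
for v in(176,177,178,179):
    P=wplane(s,(285,v),.098);print(v,P,(P-C)@EY)
for v in(161,162,163):
    P=wplane(s,(285,v),.072);print(v,(P-C)@EY)
    P=wplane(s,(285,v),.098);print(v,(P-C)@EY)
for y in(-.042,-.040):print([wproj(s,C+.0165*EX+(y+j*.006)*EY+np.array([0,0,z]))[1] for j in(-1,1) for z in(.012,.038)])
print((s["tool_pos"]-C)@EX,(s["tool_pos"]-C)@EY, Rt.from_euler("xyz",s["tool_rot"]).as_matrix()[:,0])
E
```

```text
[147, 148, 148, 147, 148, 148, 149, 124, 85, 79, 82, 86, 88, 92, 92, 91, 91, 91, 91, 92, 89, 83, 81, 115, 119, 146, 149, 149, 147, 148, 183, 210, 210, 209, 209, 209, 213, 214, 214, 214] [86, 85, 85, 85, 85, 85, 85, 86, 82, 81, 83, 86, 88, 92, 90, 90, 89, 90, 88, 89, 88, 85, 82, 84, 84, 84, 83, 83, 80, 80, 114, 156, 165, 211, 213, 213, 213, 214, 214, 214]
176 [ 0.56682033 -0.07470422  0.098     ] -0.04590434529624014
177 [ 0.56657192 -0.07558608  0.098     ] -0.046820521293566016
178 [ 0.56632311 -0.0764694   0.098     ] -0.047738199043999174
179 [ 0.56607388 -0.07735416  0.098     ] -0.048657382242974244
161 -0.03446242641804593
161 -0.032339439375546314
162 -0.03543736013892482
162 -0.03323352442656782
163 -0.036413872518362325
163 -0.03412905722217714
[np.float64(174.74207990829763), np.float64(178.2840911594007), np.float64(162.57624694922072), np.float64(165.08339556346834)]
[np.float64(172.7311057101705), np.float64(176.1036382371734), np.float64(160.52504525457448), np.float64(162.85545298339912)]
0.01607011714251261 -0.0778484559197351 [-2.86258447e-04 -2.18568128e-04 -9.99999935e-01]
```

```bash
python3 -m inch '0 0 -10 0 0;0 0 -20 0 0;0 0 -25 0 0;0 0 -25 0 0;0 0 -25 0 0;0 0 -25 0 0;0 0 -15 0 0;0 0 -5 0 0'; python3 -m inch '0 0 0 0 0;0 0 0 0 0;0 0 0 0 0';python3 - <<'E'
from h import *
from cell import readout,cams
import cv2
s=readout.observe();print((s["tool_pos"]-C)@EX,(s["tool_pos"]-C)@EY,s["tool_pos"],s["contact_force"])
for n in["side","wrist"]:
    c=cams.read_camera(n);cv2.imwrite(f"pics/{n}2.png",c["color"][:,:,::-1])
E
```

```text
time: 2.58
tool_pos: [0.5572, -0.1049, 0.2515]
tool_rot: [-1.601, 1.565, 2.836]
contact_force: [-1.2, 0.4, 0.6]
opening: 0.0002
time: 2.83
tool_pos: [0.5589, -0.1048, 0.256]
tool_rot: [1.519, 1.568, -0.326]
contact_force: [-0.4, 0.1, 0.3]
opening: 0.0003
0.016762279963207467 -0.07703970857360018 [ 0.55890609 -0.10481966  0.25596654] [-0.36831918  0.10106884  0.2888636 ]
```

View pics/wrist2.png

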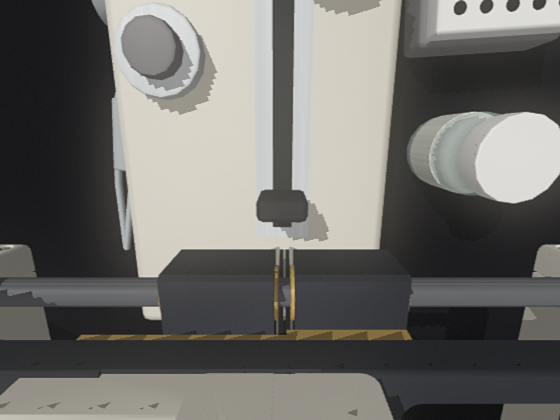

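View pics/side2.png

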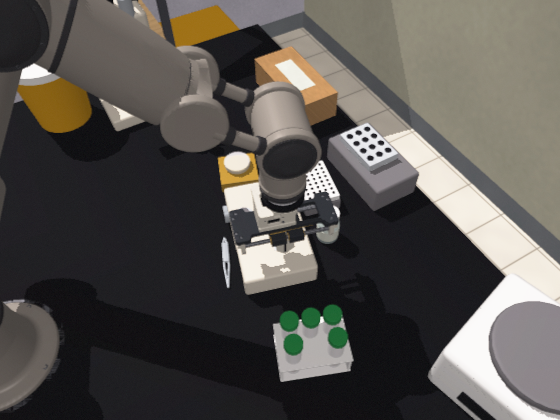

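```bash
cat >st.py <<'E'
from h import *
from cell import readout
s=readout.observe();f=s["contact_force"]
p=s["tool_pos"]
print("t%.2f lx %.1f ly %.2f Lfinger %.2f z %.1f F.EY %.2f F.EX %.2f Fz %.2f"%(s["time"],1e3*(p-C)@EX,1e3*(p-C)@EY,1e3*(p-C)@EY+57,p[2]*1e3-178,f@EY,f@EX,f[2]))
E
python3 -m inch '0.6 2 0 0 0;0.8 2.9 0 0 0;0.8 2.9 0 0 0;0.8 2.9 0 0 0;0.8 2.9 0 0 0;0.3 1 0 0 0;0 0 0 0 0;0 0 0 0 0' >/dev/null; python3 st.py; for i in 1 2 3 4 5 6; do python3 -m inch '0.27 0.96 0 0 0;0 0 0 0 0'>/dev/null; python3 st.py; done
```

```text
t3.60 lx 16.4 ly -61.52 Lfinger -4.52 z 76.7 F.EY 0.16 F.EX -0.06 Fz -0.11
t3.77 lx 16.4 ly -60.64 Lfinger -3.64 z 76.7 F.EY -0.91 F.EX 0.23 Fz 0.17
t3.93 lx 16.4 ly -59.58 Lfinger -2.58 z 76.7 F.EY -0.17 F.EX -0.59 Fz -0.05
t4.10 lx 16.5 ly -58.59 Lfinger -1.59 z 76.7 F.EY -0.66 F.EX -1.14 Fz -1.44
t4.27 lx 16.5 ly -57.68 Lfinger -0.68 z 76.8 F.EY -0.90 F.EX 0.57 Fz 0.15
t4.43 lx 16.5 ly -56.75 Lfinger 0.25 z 76.8 F.EY -2.20 F.EX -0.14 Fz 0.52
t4.60 lx 16.5 ly -55.78 Lfinger 1.22 z 76.8 F.EY -4.01 F.EX 0.85 Fz 0.62
```

```bash
python3 -m inch '0.27 0.96 0 0 0;0 0 0 0 0'>/dev/null; python3 st.py; python3 -m inch '0.27 0.96 0 0 0;0 0 0 0 0'>/dev/null; python3 st.py;python3 -m inch '0.27 0.96 0 0 0;0 0 0 0 0'>/dev/null; python3 st.py
```

```text
t4.77 lx 16.5 ly -54.72 Lfinger 2.28 z 76.8 F.EY -3.70 F.EX 0.65 Fz 0.14
t4.93 lx 16.5 ly -53.67 Lfinger 3.33 z 76.8 F.EY -4.59 F.EX 0.61 Fz -0.09
t5.10 lx 16.5 ly -52.52 Lfinger 4.48 z 76.7 F.EY -2.97 F.EX -0.18 Fz -0.29
```

```bash
python3 -m inch '0.27 0.96 0 0 0;0 0 0 0 0'>/dev/null; python3 st.py; python3 -m inch '0.27 0.96 0 0 0;0 0 0 0 0'>/dev/null; python3 st.py;python3 -m inch '0.27 0.96 0 0 0;0 0 0 0 0'>/dev/null; python3 st.py;python3 -m inch '0.27 0.96 0 0 0;0 0 0 0 0'>/dev/null; python3 st.py
```

```text
t5.27 lx 16.5 ly -51.37 Lfinger 5.63 z 76.8 F.EY -2.47 F.EX 1.79 Fz 0.07
t5.43 lx 16.5 ly -50.24 Lfinger 6.76 z 76.7 F.EY -1.24 F.EX 0.25 Fz -0.11
t5.60 lx 16.4 ly -49.17 Lfinger 7.83 z 76.7 F.EY 0.28 F.EX 0.44 Fz -0.23
t5.77 lx 16.4 ly -48.27 Lfinger 8.73 z 76.7 F.EY 0.02 F.EX 0.26 Fz 0.31
```

```bash
python3 - <<'E'
from cell import cams
import cv2
c=cams.read_camera("wrist");cv2.imwrite("pics/wrist3.png",c["color"][:,:,::-1])
E
python3 st.py
```

```text
t5.82 lx 16.4 ly -48.38 Lfinger 8.62 z 76.7 F.EY 0.52 F.EX 0.57 Fz 0.73
```

View pics/wrist3.png

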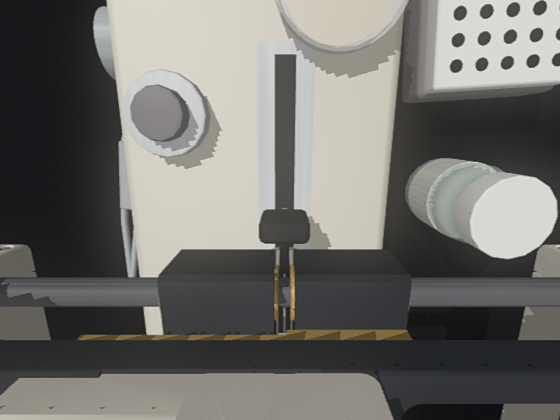

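```bash
python3 - <<'E'
from h import *
from cell import readout
s=readout.observe()
for y in(-.0435,-.0255,-.0235,-.0215):print(y,[round(wproj(s,C+.0165*EX+(y+j*.006)*EY+np.array([0,0,z]))[1],1) for j in(-1,1) for z in(.012,.038)])
E
python3 -m inch '0.54 1.93 0 0 0;0.54 1.93 0 0 0;0 0 0 0 0'>/dev/null; python3 st.py; python3 -m inch '0.54 1.93 0 0 0;0 0 0 0 0'>/dev/null; python3 st.py
```

```text
-0.0435 [np.float64(263.6), np.float64(285.2), np.float64(243.4), np.float64(262.0)]
-0.0255 [np.float64(233.0), np.float64(250.0), np.float64(211.7), np.float64(225.3)]
-0.0235 [np.float64(229.5), np.float64(245.9), np.float64(208.1), np.float64(221.0)]
-0.0215 [np.float64(226.0), np.float64(241.9), np.float64(204.4), np.float64(216.8)]
t6.07 lx 16.5 ly -44.25 Lfinger 12.75 z 76.7 F.EY 0.58 F.EX -0.15 Fz -0.14
t6.23 lx 16.5 ly -42.36 Lfinger 14.64 z 76.8 F.EY -0.17 F.EX 0.33 Fz 0.15
```

```bash
python3 -m inch '0.27 0.96 0 0 0;0.27 0.96 0 0 0;0 0 0 0 0'>/dev/null; python3 st.py; python3 -m inch '0.27 0.96 0 0 0;0.27 0.96 0 0 0;0 0 0 0 0'>/dev/null; python3 st.py;python3 -m inch '0.27 0.96 0 0 0;0.27 0.96 0 0 0;0 0 0 0 0'>/dev/null; python3 st.py
```

```text
t6.48 lx 16.5 ly -40.53 Lfinger 16.47 z 76.7 F.EY 0.28 F.EX 0.01 Fz 0.12
t6.73 lx 16.5 ly -38.79 Lfinger 18.21 z 76.7 F.EY -0.77 F.EX -0.02 Fz -0.02
t6.98 lx 16.5 ly -36.83 Lfinger 20.17 z 76.7 F.EY -3.34 F.EX 0.10 Fz -0.09
```

```bash
python3 -m inch '0.27 0.96 0 0 0;0 0 0 0 0'>/dev/null; python3 st.py; python3 -m inch '0.27 0.96 0 0 0;0 0 0 0 0'>/dev/null; python3 st.py;python3 -m inch '0.27 0.96 0 0 0;0 0 0 0 0'>/dev/null; python3 st.py;python3 -m inch '0.27 0.96 0 0 0;0 0 0 0 0'>/dev/null; python3 st.py
```

```text
t7.15 lx 16.6 ly -35.71 Lfinger 21.29 z 76.7 F.EY -4.08 F.EX -0.38 Fz -0.00
t7.32 lx 16.5 ly -34.58 Lfinger 22.42 z 76.7 F.EY -4.18 F.EX -0.06 Fz 1.05
t7.48 lx 16.6 ly -33.41 Lfinger 23.59 z 76.8 F.EY -3.02 F.EX -0.65 Fz -0.32
t7.65 lx 16.6 ly -32.27 Lfinger 24.73 z 76.7 F.EY -1.13 F.EX 0.62 Fz 0.15
```

```bash
python3 -m inch '0.27 0.96 0 0 0;0 0 0 0 0'>/dev/null; python3 st.py; python3 -m inch '0.27 0.96 0 0 0;0 0 0 0 0'>/dev/null; python3 st.py;  python3 - <<'E'
from cell import cams,readout
import cv2
from h import *
s=readout.observe()
for y in(-.0235,-.0055,):print(y,[round(wproj(s,C+.0165*EX+(y+j*.006)*EY+np.array([0,0,z]))[1],1) for j in(-1,1) for z in(.012,.038)])
c=cams.read_camera("wrist");cv2.imwrite("pics/wrist4.png",c["color"][:,:,::-1])
E
```

```text
t7.82 lx 16.5 ly -31.17 Lfinger 25.83 z 76.7 F.EY -0.43 F.EX 0.40 Fz -0.70
t7.98 lx 16.5 ly -30.29 Lfinger 26.71 z 76.7 F.EY -0.45 F.EX 0.74 Fz -0.16
-0.0235 [np.float64(260.5), np.float64(281.6), np.float64(240.2), np.float64(258.2)]
-0.0055 [np.float64(229.8), np.float64(246.2), np.float64(208.3), np.float64(221.3)]
```

View pics/wrist4.png

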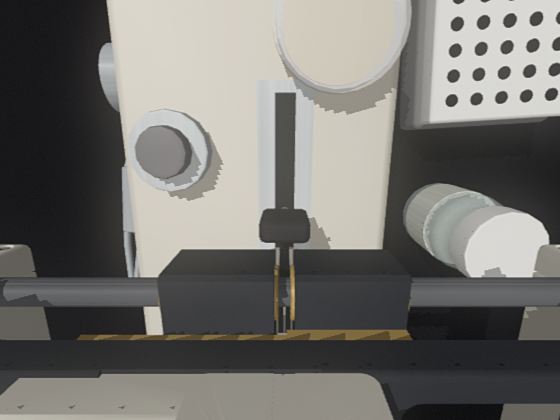

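The tab sits at (284,226), top edge at row 208, which matches the second click (36 mm). On to the third.

```bash
python3 -m inch '0.54 1.93 0 0 0;0.54 1.93 0 0 0;0 0 0 0 0'>/dev/null; python3 st.py; python3 -m inch '0.54 1.93 0 0 0;0.27 0.96 0 0 0;0 0 0 0 0'>/dev/null; python3 st.py;python3 -m inch '0.27 0.96 0 0 0;0.27 0.96 0 0 0;0 0 0 0 0'>/dev/null; python3 st.py
```

```text
t8.28 lx 16.5 ly -26.27 Lfinger 30.73 z 76.7 F.EY 0.37 F.EX 0.37 Fz 0.86
t8.53 lx 16.6 ly -23.42 Lfinger 33.58 z 76.7 F.EY -0.73 F.EX 0.39 Fz -0.85
t8.78 lx 16.6 ly -21.65 Lfinger 35.35 z 76.7 F.EY -0.58 F.EX -0.34 Fz -0.47
```

```bash
python3 -m inch '0.27 0.96 0 0 0;0 0 0 0 0'>/dev/null; python3 st.py; python3 -m inch '0.27 0.96 0 0 0;0 0 0 0 0'>/dev/null; python3 st.py;python3 -m inch '0.27 0.96 0 0 0;0 0 0 0 0'>/dev/null; python3 st.py;python3 -m inch '0.27 0.96 0 0 0;0 0 0 0 0'>/dev/null; python3 st.py
```

```text
t8.95 lx 16.6 ly -20.83 Lfinger 36.17 z 76.8 F.EY -1.97 F.EX -0.62 Fz -0.72
t9.12 lx 16.6 ly -19.87 Lfinger 37.13 z 76.7 F.EY -3.38 F.EX 0.28 Fz 0.72
t9.28 lx 16.6 ly -18.80 Lfinger 38.20 z 76.8 F.EY -4.25 F.EX 1.47 Fz -0.12
t9.45 lx 16.6 ly -17.69 Lfinger 39.31 z 76.7 F.EY -5.61 F.EX 0.05 Fz 0.24
```

```bash
python3 -m inch '0.27 0.96 0 0 0;0 0 0 0 0'>/dev/null; python3 st.py; python3 -m inch '0.27 0.96 0 0 0;0 0 0 0 0'>/dev/null; python3 st.py;python3 -m inch '0.27 0.96 0 0 0;0 0 0 0 0'>/dev/null; python3 st.py
```

```text
t9.62 lx 16.6 ly -16.56 Lfinger 40.44 z 76.8 F.EY -4.36 F.EX -0.12 Fz 0.69
t9.78 lx 16.6 ly -15.43 Lfinger 41.57 z 76.7 F.EY -2.05 F.EX 0.32 Fz -0.48
t9.95 lx 16.6 ly -14.30 Lfinger 42.70 z 76.7 F.EY -2.20 F.EX -0.72 Fz -0.69
```

```bash
python3 -m inch '0.27 0.96 0 0 0;0 0 0 0 0'>/dev/null; python3 st.py; python3 - <<'E'
from cell import cams,readout
import cv2
from h import *
s=readout.observe()
for y in(-.0055,.0035,.0125):print(y,[round(wproj(s,C+.0165*EX+(y+j*.006)*EY+np.array([0,0,z]))[1],1) for j in(-1,1) for z in(.012,.038)])
c=cams.read_camera("wrist");cv2.imwrite("pics/wrist5.png",c["color"][:,:,::-1])
E
```

```text
t10.12 lx 16.5 ly -13.18 Lfinger 43.82 z 76.7 F.EY -0.12 F.EX 0.79 Fz -0.28
-0.0055 [np.float64(259.1), np.float64(280.0), np.float64(238.7), np.float64(256.5)]
0.0035 [np.float64(243.9), np.float64(262.5), np.float64(223.0), np.float64(238.3)]
0.0125 [np.float64(228.3), np.float64(244.4), np.float64(206.8), np.float64(219.5)]
```

View pics/wrist5.png

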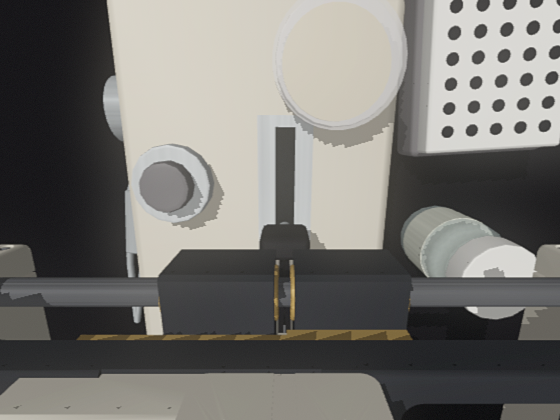

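The tab's front edge is at row ~223, so it is half-way and hasn't jumped yet. One small step more.

```bash
python3 -m inch '0.2 0.7 0 0 0;0 0 0 0 0;0 0 0 0 0'>/dev/null; python3 st.py; python3 - <<'E'
from cell import cams
import cv2
c=cams.read_camera("wrist");cv2.imwrite("pics/wrist6.png",c["color"][:,:,::-1])
E
python3 st.py
```

```text
t10.42 lx 16.6 ly -12.81 Lfinger 44.19 z 76.7 F.EY -0.59 F.EX -0.07 Fz 0.54
t10.47 lx 16.6 ly -12.87 Lfinger 44.13 z 76.7 F.EY 0.93 F.EX 0.22 Fz 0.31
```

View pics/wrist6.png

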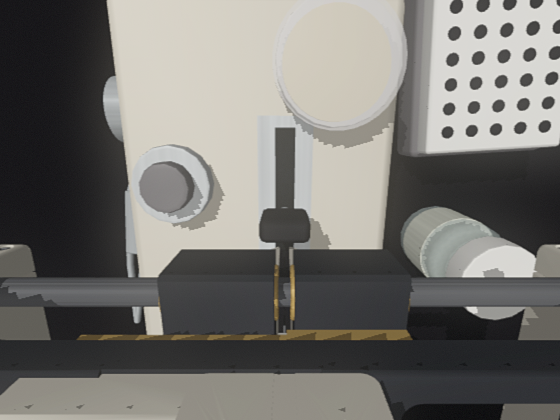

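Row 207 for the tab's front edge matches the third click. Back off and lift.

```bash
python3 -m inch '-1.3 -4.8 0 0 0;-1.3 -4.8 0 0 0;0 0 10 0 0;0 0 20 0 0;0 0 20 0 0;0 0 15 0 0;0 0 0 0 0;0 0 0 0 0'; python3 st.py; python3 - <<'E'
from cell import cams,readout
import cv2
from h import *
s=readout.observe()
for y in(.0105,.0125,.0145):print(y,[round(wproj(s,C+.0165*EX+(y+j*.006)*EY+np.array([0,0,z]))[1],1) for j in(-1,1) for z in(.012,.038)])
c=cams.read_camera("wrist");im=c["color"][:,:,::-1].copy();cv2.imwrite("pics/wrist7.png",im)
# button face: grey midtones
h=cv2.cvtColor(im,cv2.COLOR_BGR2GRAY);roi=h[100:240,100:240]
circ=cv2.HoughCircles(cv2.GaussianBlur(h,(3,3),0)[60:240,100:240],cv2.HOUGH_GRADIENT,1,5,param1=120,param2=15,minRadius=12,maxRadius=50)
print(None if circ is None else circ[0][:5])
E
```

```text
time: 11.13
tool_pos: [0.5733, -0.0528, 0.3208]
tool_rot: [1.617, 1.568, -0.227]
contact_force: [1.0, 0.7, -0.7]
opening: 0.0006
t11.13 lx 16.8 ly -23.10 Lfinger 33.90 z 142.8 F.EY 0.99 F.EX 0.81 Fz -0.67
0.0105 [np.float64(192.1), np.float64(199.1), np.float64(175.9), np.float64(181.0)]
0.0125 [np.float64(189.4), np.float64(196.1), np.float64(173.1), np.float64(177.9)]
0.0145 [np.float64(186.7), np.float64(193.1), np.float64(170.4), np.float64(174.8)]
[[ 98.5  97.5  18.8]
 [ 90.5 113.5  33.8]
 [103.5  97.5  24.5]
 [110.5  98.5  31.8]
 [109.5 105.5  26.4]]
```

View pics/wrist7.png

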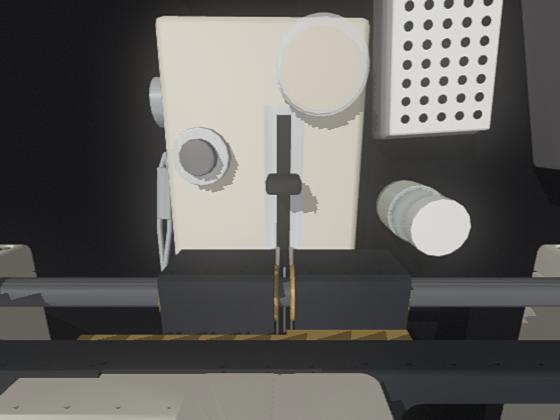

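```bash
python3 - <<'E'
from h import *
from cell import readout
s=readout.observe()
P=wplane(s,(198.5,157.5),.078);print(P,(P-C)@EX,(P-C)@EY,P-s["tool_pos"], s["tool_rot"])
E
```

```text
[0.52929517 0.0148863  0.078     ] -0.043705194434698724 0.03043124319797823 [-0.04372059  0.06765745 -0.24172349] [ 1.54495168  1.57063505 -0.2991202 ]
```

```bash
python3 -m inch '-8 13 0 0 0;-12 18 0 0 0;-12 18 0 0 0;-8 13 0 0 0;-4 6 0 0 0;0 0 0 0 0;0 0 0 0 0;0 0 0 0 0'; python3 st.py; python3 - <<'E'
from cell import cams,readout
import cv2
c=cams.read_camera("wrist");im=c["color"][:,:,::-1].copy();cv2.imwrite("pics/wrist8.png",im)
E
```

```text
time: 11.85
tool_pos: [0.5298, 0.0148, 0.3197]
tool_rot: [1.218, 1.57, -0.626]
contact_force: [0.3, 0.7, 0.2]
opening: 0.0003
t11.85 lx -43.2 ly 30.44 Lfinger 87.44 z 141.7 F.EY 0.75 F.EX 0.14 Fz 0.24
```

```bash
python3 -m inch '0 0 -8 0 0;0 0 -12 0 0;0 0 -12 0 0;0 0 -12 0 0;0 0 -8 0 0;0 0 -4 0 0;0 0 0 0 0;0 0 0 0 0'; python3 st.py; python3 - <<'E'
from cell import cams,readout
import cv2
c=cams.read_camera("side");im=c["color"][:,:,::-1].copy();cv2.imwrite("pics/side9.png",cv2.resize(im[120:300,180:360],(600,600)))
E
```

```text
time: 12.57
tool_pos: [0.5294, 0.0152, 0.2638]
tool_rot: [1.51, 1.571, -0.334]
contact_force: [0.0, 0.9, 0.2]
opening: 0.0001
t12.57 lx -43.6 ly 30.74 Lfinger 87.74 z 85.8 F.EY 0.87 F.EX -0.22 Fz 0.15
```

View pics/side9.png

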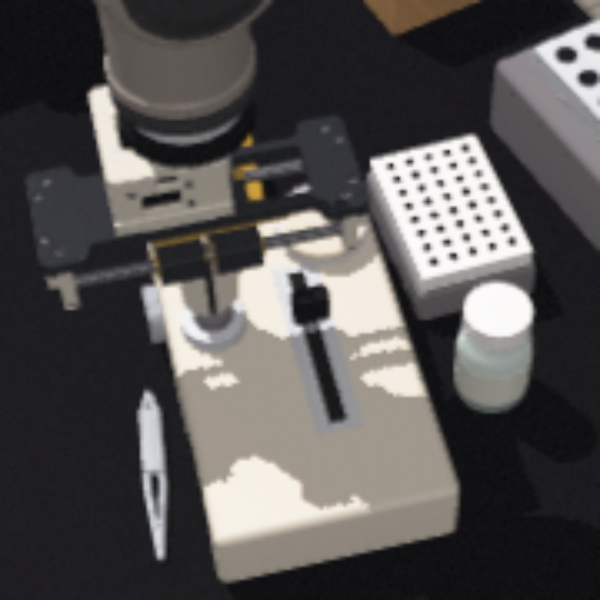

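The side view shows the fingertips at (213,310) in the crop, right over the button's collar, well clear of the tab at (310,300). Press slowly.

```bash
python3 -m inch '0 0 -2 0 0;0 0 -2 0 0;0 0 -2 0 0;0 0 0 0 0;0 0 0 0 0'>/dev/null; python3 st.py; python3 -m inch '0 0 -1 0 0;0 0 -1 0 0;0 0 0 0 0'>/dev/null; python3 st.py; python3 -m inch '0 0 -1 0 0;0 0 -1 0 0;0 0 0 0 0'>/dev/null; python3 st.py
```

```text
t13.03 lx -43.6 ly 30.90 Lfinger 87.90 z 80.1 F.EY -0.37 F.EX 1.70 Fz 3.30
t13.28 lx -43.7 ly 30.91 Lfinger 87.91 z 77.9 F.EY 1.18 F.EX 1.89 Fz 3.42
t13.53 lx -43.7 ly 30.93 Lfinger 87.93 z 76.2 F.EY -0.04 F.EX 0.83 Fz 6.67
```

```bash
python3 -m inch '0 0 -1 0 0;0 0 0 0 0'>/dev/null; python3 st.py; python3 -m inch '0 0 -1 0 0;0 0 0 0 0'>/dev/null; python3 st.py; python3 -m inch '0 0 -1 0 0;0 0 0 0 0'>/dev/null; python3 st.py
```

```text
t13.70 lx -43.7 ly 30.94 Lfinger 87.94 z 76.1 F.EY -0.54 F.EX -1.62 Fz 13.54
t13.87 lx -43.7 ly 30.94 Lfinger 87.94 z 75.9 F.EY -0.59 F.EX -3.49 Fz 20.22
t14.03 lx -43.8 ly 30.94 Lfinger 87.94 z 75.8 F.EY -1.36 F.EX -6.10 Fz 27.51
```

Hard stop felt at about 6 mm of travel with the spring's ~5 N just before it, so the button is fully down. Release.

```bash
python3 -m inch '0 0 3 0 0;0 0 4 0 0;0 0 8 0 0;0 0 15 0 0;0 0 20 0 0;0 0 20 0 0;0 0 10 0 0;0 0 0 0 0'; python3 -m inch '0 0 20 0 0;-8 -13 20 0 0;-12 -18 10 0 0;-12 -18 0 0 0;-12 -18 0 0 0;-6 -9 0 0 0;0 0 0 0 0;0 0 0 0 0'; python3 st.py; python3 - <<'E'
from cell import cams,readout
import cv2
for n in("wrist","side","top"):
  c=cams.read_camera(n);im=c["color"][:,:,::-1].copy();cv2.imwrite(f"pics/{n}10.png",im)
E
```

```text
time: 14.7
tool_pos: [0.5295, 0.0154, 0.3325]
tool_rot: [1.731, 1.568, -0.113]
contact_force: [1.0, -0.1, -0.7]
opening: 0.0006
time: 15.37
tool_pos: [0.4793, -0.0607, 0.38]
tool_rot: [-1.965, 1.569, 2.473]
contact_force: [-0.1, -0.4, 0.1]
opening: 0.0004
t15.37 lx -71.7 ly -55.75 Lfinger 1.25 z 202.0 F.EY -0.43 F.EX 0.01 Fz 0.09
```

View pics/wrist10.png

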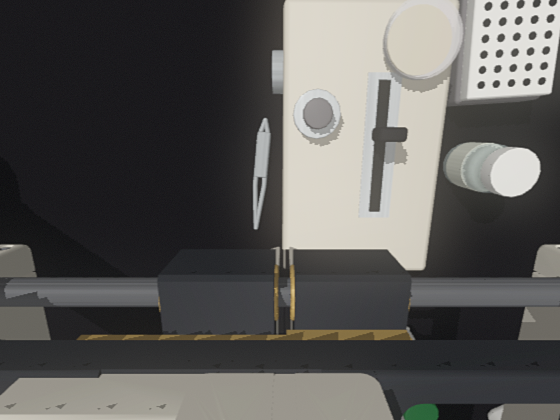

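View pics/side10.png

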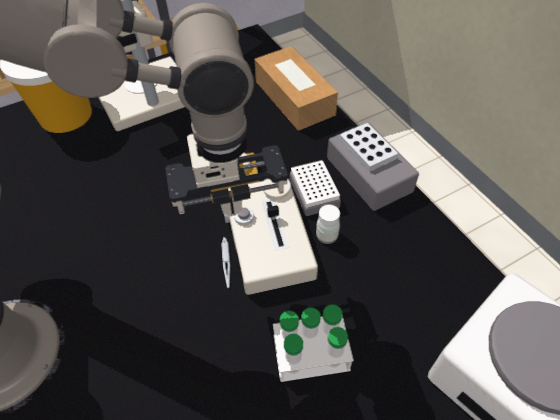

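```bash
python3 - <<'E'
from h import *
from cell import readout
import cv2
s=readout.observe()
im=cv2.imread("pics/wrist10.png");h=cv2.cvtColor(im,cv2.COLOR_BGR2GRAY)
for y in(-.0055,.0125,.0305):print(y,[wproj(s,C+.0165*EX+(y+j*.006)*EY+np.array([0,0,.038])).round(1).tolist() for j in(-1,1)])
print(h[115:155,402].tolist())
a=cv2.imread("pics/side0.png").astype(int);b=cv2.imread("pics/side10.png").astype(int)
d=(abs(a-b).max(2)>40).astype(np.uint8);n,l,st,_=cv2.connectedComponentsWithStats(d[230:420,200:400]);print(st[1:][st[1:,4]>6])
cv2.imwrite("pics/w10z.png",cv2.resize(im[60:240,240:470],(766,600)))
E
```

```text
-0.0055 [[390.8, 165.8], [392.0, 151.1]]
0.0125 [[392.6, 143.6], [393.9, 128.3]]
0.0305 [[394.5, 120.5], [395.9, 104.7]]
[209, 208, 209, 208, 208, 209, 208, 208, 208, 209, 213, 217, 116, 71, 76, 80, 79, 80, 79, 78, 81, 79, 79, 79, 77, 69, 86, 182, 194, 194, 191, 158, 151, 154, 150, 152, 152, 152, 153, 153]
[[  72    0    5    9   28]
 [  79    0    7    8   43]
 [  81    9   14   10   94]
 [  73   75   75   49 1111]
 [  86   81   11    5   38]
 [  84  104   19   18  270]
 [ 107  119   33   17  271]
 [  89  134    7    6   21]]
```

View pics/w10z.png

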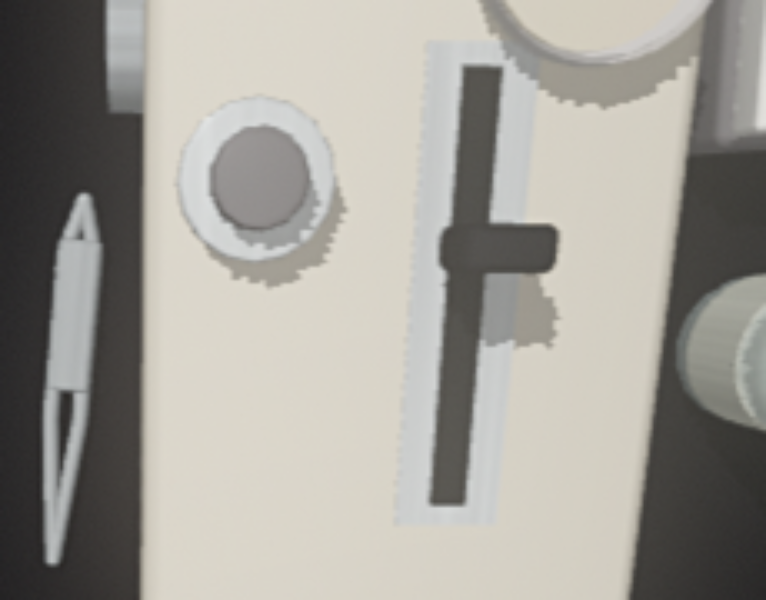

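View pics/top10.png

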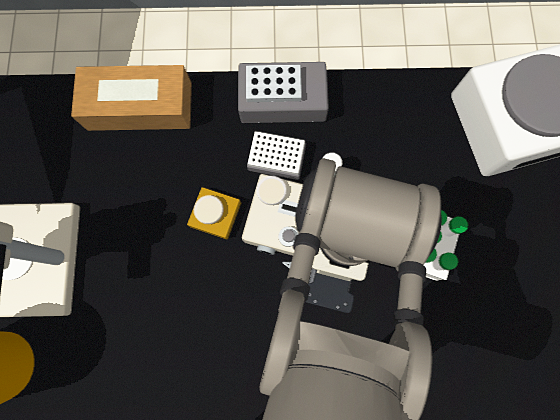

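```bash
python3 -c "
from cell import workorder
print(workorder.hand_in())"
```

```text
the job is handed in; nothing more can be done
None
```

I pushed the lever from home through two clicks into the third with the closed fingertips. Then I pressed the shutter button to its stop, let it back up, retreated clear of everything and handed the job in at about 15.5 s. The hand-in gave no verdict.

**Lever:** The push rose to 4–5.6 N leaving each notch and fell to nothing at each jump. The last wrist picture shows the tab's edges at rows 127–142, against 128–144 predicted for the 54 mm notch. The neighbouring notches would put it about 23 rows away.

**Shutter:** The force rose to about 5–7 N over roughly 6 mm, then hit a hard stop. I pressed to 27.5 N before releasing. The button looks raised again in the last picture.

**Heights disagreed:** The button was first felt, and bottomed out, about 4 mm higher than the nominal heights predicted. I judged "fully down" by the travel and the stop, not by the absolute height. The lever jumps also came 1–2 mm earlier than predicted.

**Bystanders:** Every loose thing visible in the final pictures looks to be where it started; I compared by eye and did not measure each one. In the final top view the arm hides part of the forceps and rack, but the side view shows both in place. An image difference against the start also flagged patches around the box and rack, which I took to be the arm's shadow and the moved tab.

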